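# Clip the purple test cassette into the reader

### The job

Load the purple test cassette into the reader: draw the sprung curved arm back by its purple knob, away from the steel edge, until it stays open; lay the purple cassette flat over the dark window in the deck with a long side against the fixed steel edge; then swing the arm back so that it springs onto the cassette and holds it against the edge. Leave the other cassettes and the jar alone.

Things in the scene. Friction and masses are not known exactly. Their poses are not given: they have to be found in the camera images.
- reader: White reader housing, fixed but elsewhere each time; flat deck 30 mm above the bench, x -165 to +70, y -90 to +100 mm about its origin. Origin: at bench level under the centre of the seat (dark window 28 x 44 mm flush in the deck). +x points to the fixed steel edge. The cassette belongs centred over the origin, fin along x, long side on the edge
- reader_edge (a point): Middle of the fixed steel edge's face, at deck height (22 mm along +x from the reader's origin, 30 mm up). The edge is a straight bar along the reader's y, 110 mm long, 12 mm thick, standing 9 mm above the deck; its face looks to the reader's -x
- clip (a joint): Angle (rad) of the steel curved arm, level over the deck on an upright pin. 0: shut on an empty seat (start); about 0.1: shut on a cassette; 0.62: drawn right back, its stop. Grows as the arm swings away from the edge, clockwise from above. Over-centre spring: below 0.36 it pulls the arm shut, above 0.36 open, and holds it there. Knob force at most about 4 N
- clip_knob (a point): Centre of the top of the arm's upright round purple knob, 14 mm diameter, top 69 mm above the bench; grip or push its top 25 mm (the arm below it reaches 11 mm above the deck). Moves on a circle of 132 mm radius about the hinge, towards the reader's -x as the arm opens; when open, arm and knob are well clear of the seat
- clip_hinge (a point): Point on the arm's upright hinge pin, 45 mm above the bench (at x = -46 mm, y = +75 mm of the reader)
- purple_cassette: Purple plastic test cassette, 50 to 100 g: a slab 44 mm (its x) x 64 mm (its y) x 12 mm high, with an upright grip fin in the middle of its top, 12 mm thick in y, 32 mm long in x, rising from 12 to 38 mm above its underside. Either way round is the same. Origin at the centre of its underside; starts on a 3 mm mat
- green_cassette: Green plastic test cassette, same shape as the purple one; a bystander, leave it where it lies. Origin at the centre of its underside
- yellow_cassette: Yellow plastic test cassette, same shape as the purple one; a bystander, leave it where it lies. Origin at the centre of its underside
- jar: Amber glass jar with white cap, 48 mm diameter, 65 mm high; a bystander, leave it. Origin at the centre of its underside
There are look-alikes about, which are no part of the job. Of the things like the purple_cassette, leave any that is red; of the rest the smaller one is meant.

How it is judged:
On the way, in this order (a step that is already met when the one before it is completed fails the run):
1. the arm is drawn back past its centre and stays open (value of joint clip above 0.5 rad), for 0.2 s.
2. with the arm still open, the purple cassette lies flat on the deck, let go, over the window with a long side at the steel edge (x of purple_cassette in the frame of reader between -0.015 and 0.004 m and y of purple_cassette in the frame of reader between -0.018 and 0.018 m and z of purple_cassette in the frame of reader between 0.025 and 0.036 m and angle between the y axis of purple_cassette and the y axis of reader, either way round below 0.175 rad and angle between purple_cassette's own z axis and vertical below 0.12 rad and value of joint clip above 0.4 rad and contact force between the fingers and purple_cassette below 0.1 N), for 0.2 s.
At the end, for the whole second after the job is handed in: The purple cassette lies still and flat on the deck, its long side within 6 mm of the steel edge and within 10 degrees of parallel to it, centred along the edge within 18 mm of the window's centre, and the arm is shut against it (arm angle 0.03 to 0.2 rad) (x of purple_cassette in the frame of reader between -0.006 and 0.004 m and y of purple_cassette in the frame of reader between -0.018 and 0.018 m and z of purple_cassette in the frame of reader between 0.025 and 0.036 m and angle between the y axis of purple_cassette and the y axis of reader, either way round below 0.175 rad and angle between purple_cassette's own z axis and vertical below 0.12 rad and value of joint clip between 0.03 and 0.2 rad and linear speed of purple_cassette below 0.01 m/s); the robot touches nothing.
It fails at once if the green cassette is moved more than 30 mm (distance of green_cassette from where it was at the start of the episode above 0.03 m).
It fails at once if the yellow cassette is moved more than 30 mm (distance of yellow_cassette from where it was at the start of the episode above 0.03 m).
It fails at once if the jar is moved more than 30 mm (distance of jar from where it was at the start of the episode above 0.03 m).
It also fails if it takes over 69 s, if anything falls off the work surface, if the arm or the gripper's body presses on something with over 40 N, if the wrist force passes 120 N, or if a joint passes its speed limit or range.

### The arm

A 7-joint arm with a two-finger parallel gripper is mounted at the origin on the work surface. World frame = base frame: x ahead of the robot, y to its left, z up, the work surface at z = 0. Lengths are in m, angles in rad, forces in N, time in s.
With the tool pointing down it reaches from about 0.425 to 0.975 m from the base axis. Payload 16.7 kg.
Tool frame: the origin (TCP) lies on the centre line of the jaws, within the pads' length; the fingertips stand 17 mm ahead of it and the grasp point (between the pads) lies 2 mm behind it; z points along the fingers, y is the direction in which the jaws open and shut (so a half turn about z gives the same grasp; the last joint's range is limited). The gripper opens to 85 mm and grips with 20 to 120 N. Pads are 22 mm wide; open, the fingers measure 114 mm over their backs; the gripper's body (76 mm by 85 mm) begins 54 mm behind the grasp point. The pads swing forward as they close: fully open they stand 13 mm farther back than shut.
Start: joints at [-1.442, 0.426, 0.074, 1.606, -0.034, 1.111, -0.067], TCP at [0.185, 0.649, 0.248] pointing down, gripper open.
Joint ranges: [-2.85, 2.85], [-0.5, 2.14], [-1.23, 1.37], [0.21, 2.46], [-1.02, 4.16], [0.16, 2.05], [-2.73, 2.73]. Speed limits (rad/s): [1.89, 1.89, 2.39, 2.39, 3.01, 3.01, 3.01].

### API

Orientations are given as a unit quaternion [x, y, z, w].
In Python, from workcell import robot gives the robot as it stands.
- The arm moves only by the tool apply_moves, never from a script. Its argument "commands" is one flat list of numbers, 5 for each row, row after row: the shift along the world's x, y, z in units of 50 mm (1.0 is 50 mm), then the turn about the world's z in units of 8 degrees (1.0 is 8 degrees), then the opening, from 0 (shut) to 1 (fully open). A call has 1 to 12 rows; each row is the pose to reach, as a shift and turn from the pose measured when the call began; what a row does not reach only later rows make up. A row lasts 1/10 s, in which the tool goes at most 50 mm and 8.59 degrees, less where a joint would pass 70% of its speed; a pose out of reach is approached as far as the arm can. A call with a gripper value outside its range is refused whole. The fingers move at their own pace and stop on an object; "newtons" is the grip in N (left out, the last holds). Time passes only in rows, so rows that repeat a pose let the fingers close. It gives the time, the measured TCP pose, the force and the opening at its end, in the units of the state.
- robot.sense(): the state, without advancing time (a new reading comes with each control period).
- robot.get_image(name): name is "scene" or "side" or "wrist"; returns the picture (480x640x3 uint8, red, green, blue); there is no depth.
- robot.camera_model(name): a dict with "vertical_fov" (degrees; the focal length in pixels is half the picture's height over the tangent of half this angle, whatever the lens; pixels are square), "cx", "cy" (the principal point, pixels), "dist" ([k1, k2, p1, p2, k3] as OpenCV has them; the pictures are not rectified), "world_from_camera" (4x4, takes a point from camera to world coordinates). Camera axes: x right, y down, z forward; pixel columns grow to the right and rows downward; lengths in m; the calibration is good to about 2 mm. A picture is of the moment at which its call begins: read the wrist's pose just before it. camera_model takes no time and is no camera call; for the wrist camera it gives the pose at the moment of the call.
- robot.hand_in(): hands the job in, once; it reports no verdict.
The state is a dict: "clock": time; "q": joint angles; "joint_vel": joint speeds; "joint_torque": joint torques, N m; "tool_pos": TCP position; "orientation": TCP orientation; "ft_force": force on the tool from outside, world axes, zero at the start; "ft_torque": the same for the moment, N m; "grip_width": finger opening in m.
Only numpy, scipy, OpenCV 4.12 (cv2) and the standard library are available. Lean on these libraries where they do the work, as an engineer would, in place of code of your own. Each camera call takes 0.05 s, during which the arm holds its last target. There are 200 camera calls.

## Working session

There is one attempt and no reset: what is moved stays moved. The work goes in short steps, Python scripts to look and compute and a tool call to move; the robot and the scene stay as the last step left them, time stands still between calls to the robot, and variables do not carry over. Pictures are saved under pics/ and viewed, about 8 in all and at most 12, crops included, and the job is handed in when it is done.

Besides the shell and the picture viewer there is one more tool, called after "Call:" as name(argument=value, ...), one argument or row to a line, values as JSON. apply_moves: Moves the arm, as the interface text tells. Its arguments: {"type":"object","properties":{"commands":{"type":"array"},"newtons":{"type":"number"}},"required":["commands"]}

```bash
mkdir -p pics; cat > h.py <<'E'
import numpy as np, cv2
from workcell import robot
def K(m):
    f=240/np.tan(np.radians(m["vertical_fov"])/2)
    return np.array([[f,0,m["cx"]],[0,f,m["cy"]],[0,0,1.]]),np.array(m["dist"],float)
def cast(m,px,z):
    k,d=K(m);T=np.array(m["world_from_camera"])
    p=cv2.undistortPoints(np.array(px,float).reshape(-1,1,2),k,d).reshape(-1,2)
    r=np.c_[p,np.ones(len(p))]@T[:3,:3].T; o=T[:3,3]
    return o+r*((z-o[2])/r[:,2])[:,None]
def proj(m,P):
    k,d=K(m);T=np.linalg.inv(np.array(m["world_from_camera"]))
    return cv2.projectPoints(np.array(P,float).reshape(-1,1,3),cv2.Rodrigues(T[:3,:3])[0],T[:3,3],k,d)[0].reshape(-1,2)
def snap(n,f):
    m=robot.camera_model(n);i=robot.get_image(n)
    cv2.imwrite("pics/"+f+".png",i[:,:,::-1]);np.save("pics/"+f+".npy",m,allow_pickle=True);return m,i
def load(f): return np.load("pics/"+f+".npy",allow_pickle=True).item(),cv2.imread("pics/"+f+".png")[:,:,::-1]
E
python3 - <<'E'
from h import *
for n in("scene","side","wrist"):
    m,i=snap(n,n+"0");print(n,m["vertical_fov"],np.round(m["world_from_camera"],2).tolist())
print(robot.sense())
E
```

```text
scene 55.51536445100295 [[-0.38, 0.65, -0.66, 1.07], [0.93, 0.25, -0.28, 0.24], [-0.02, -0.72, -0.7, 0.71], [0.0, 0.0, 0.0, 1.0]]
side 42.48596894392849 [[1.0, -0.02, 0.04, 0.46], [-0.04, -0.74, 0.68, -0.81], [0.01, -0.68, -0.74, 0.96], [0.0, 0.0, 0.0, 1.0]]
wrist 65.1243027627412 [[0.27, 0.93, 0.25, 0.12], [0.96, -0.26, -0.07, 0.67], [-0.0, 0.26, -0.97, 0.37], [0.0, 0.0, 0.0, 1.0]]
{'clock': 0.15, 'q': array([-1.44251695,  0.42655829,  0.07389477,  1.606463  , -0.03410229,
        1.11079476, -0.0671066 ]), 'joint_vel': array([ 0.00056387, -0.00114801,  0.00027676, -0.00321239, -0.00249477,
        0.00018667, -0.00086238]), 'joint_torque': array([ 5.12603583e-03, -9.50305080e+01,  3.76415491e+00, -4.63760948e+01,
        1.93946133e-02,  7.72199593e-03,  8.89100284e-05]), 'tool_pos': array([0.18506008, 0.64882481, 0.24779134]), 'orientation': array([ 1.38480624e-01,  9.90365026e-01, -4.80626345e-04, -3.03147871e-05]), 'ft_force': array([0.04111299, 0.58397303, 0.74821551]), 'ft_torque': array([ 0.01617831, -0.02151188,  0.02410867]), 'grip_width': 0.08578874142674894}
```

View pics/scene0.png

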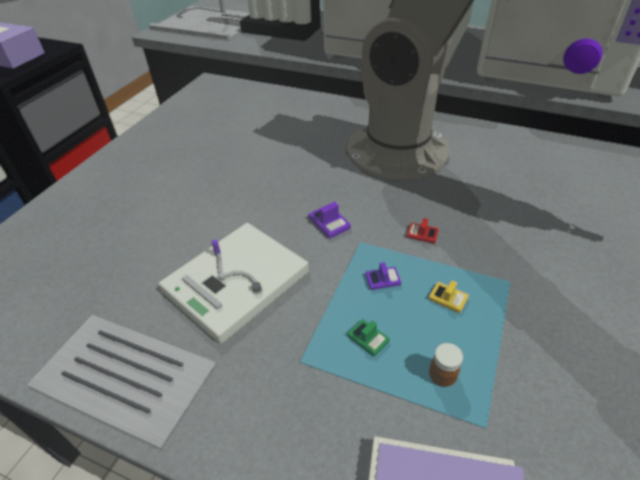

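View pics/side0.png

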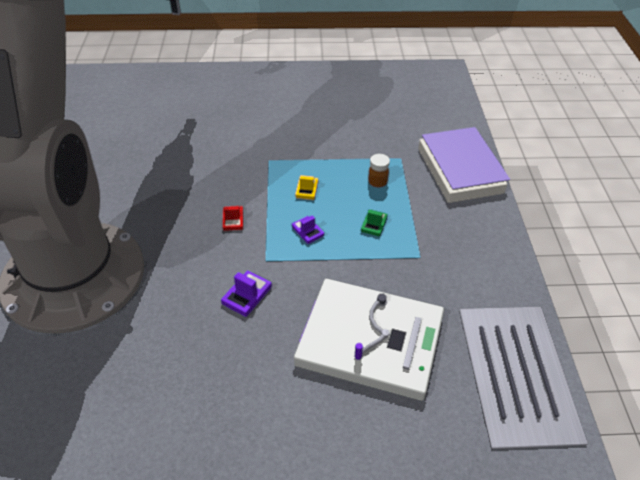

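The scene view shows the small purple cassette on the mat at (383,277), a larger purple look-alike at (330,220), and the reader around (235,280). In the side view the cassette is at (307,229), the window at (397,340), the knob at (359,351) and the hinge at (381,299).

```bash
python3 - <<'E'
from h import *
s,_=load("side0");c,_=load("scene0")
for nm,z,a,b in [("window",.03,(397,340),(214,285)),("knobtop",.069,(359,346),(215,243)),("hinge",.045,(381,299),(256,287)),("edge ends",.039,(418,320),(219,305)),("edge end2",.039,(407,368),(185,277)),("cass slab",.009,(308,232),(384,280))]:
    print(nm,cast(s,[a],z).round(3),cast(c,[b],z).round(3))
for n in("side0","scene0"):
    m,i=load(n);h=cv2.cvtColor(i,cv2.COLOR_RGB2HSV)
    k=cv2.inRange(h,(122,110,60),(150,255,255))
    nn,l,st,ce=cv2.connectedComponentsWithStats(k)
    for j in range(1,nn):
        if st[j,4]>30: print(n,st[j],ce[j].round(1),cast(m,[ce[j]],.015).round(3))
E
```

```text
window [[ 0.629 -0.195  0.03 ]] [[ 0.628 -0.191  0.03 ]]
knobtop [[ 0.555 -0.23   0.069]] [[ 0.558 -0.223  0.069]]
hinge [[ 0.607 -0.113  0.045]] [[ 0.613 -0.104  0.045]]
edge ends [[ 0.671 -0.159  0.039]] [[ 0.672 -0.15   0.039]]
edge end2 [[ 0.637 -0.258  0.039]] [[ 0.637 -0.25   0.039]]
cass slab [[0.477 0.097 0.009]] [[0.479 0.11  0.009]]
side0 [292 216  32  28 469] [307.8 228.9] [[0.476 0.1   0.015]]
side0 [ 221  270   51   47 1143] [245.5 292.8] [[ 0.352 -0.067  0.015]]
side0 [355 343   8  17  99] [358.4 350.8] [[ 0.559 -0.205  0.015]]
scene0 [ 564   38   39   36 1043] [582.7  55.6] [[-0.819  0.477  0.015]]
scene0 [309 202  41  36 622] [328.7 218.9] [[ 0.353 -0.06   0.015]]
scene0 [212 241   7  11  41] [215.4 245.5] [[ 0.521 -0.258  0.015]]
scene0 [366 263  35  26 395] [381.1 278.1] [[0.481 0.104 0.015]]
```

Call:
apply_moves(
  commands=[1,-2,0,-1,0.5,2,-4,0,-2,0.5,3,-5.5,0,-3.25,0.5,4,-7,0,-3.25,0.5,5,-9,0,-3.25,0.5,5.9,-11,0,-3.25,0.5,5.9,-11,0,-3.25,0.5,5.9,-11,0,-3.25,0.5,5.9,-11,0,-3.25,0.5,5.9,-11,0,-3.25,0.5,5.9,-11,0,-3.25,0.5,5.9,-11,0,-3.25,0.5],
)

```text
clock: 1.35
tool_pos: [0.4691, 0.1185, 0.248]
orientation: [0.358, 0.934, -0.0, -0.0]
ft_force: [-0.0, 1.4, -0.7]
grip_width: 0.0428
```

```bash
python3 - <<'E'
from h import *
snap("wrist","w1");s=robot.sense();print(s["clock"],s["tool_pos"].round(3),s["orientation"].round(3),s["q"].round(2))
E
```

```text
1.4 [0.472 0.111 0.248] [ 0.361  0.933 -0.001  0.001] [-0.85  0.11  0.52  2.05 -0.06  1.    0.54]
```

View pics/w1.png

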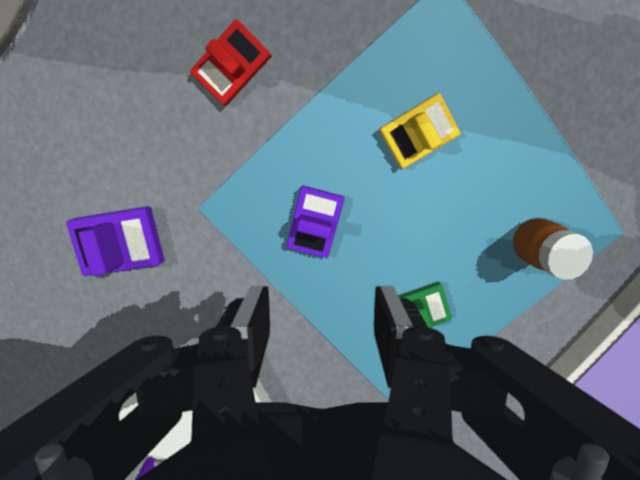

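The wrist view shows the small purple cassette at (315,222), its top corners near (303,187), (344,192), (328,257) and (289,249).

```bash
python3 - <<'E'
from h import *
m,i=load("w1")
p=cast(m,[(303,186),(345,192),(328,256),(288,248)],.015);print(p.round(4))
print(p.mean(0),[np.linalg.norm(p[a]-p[a-1]).round(4) for a in range(4)])
for a,b in((3,0),(2,1)):print(np.degrees(np.arctan2(*(p[b]-p[a])[[1,0]])))
for a,b in((0,1),(3,2)):print(np.degrees(np.arctan2(*(p[b]-p[a])[[1,0]])))
E
```

```text
[[0.4411 0.1205 0.015 ]
 [0.4722 0.1466 0.015 ]
 [0.5093 0.0918 0.015 ]
 [0.4765 0.0677 0.015 ]]
[0.47477244 0.10665062 0.015     ] [np.float64(0.0636), np.float64(0.0406), np.float64(0.0662), np.float64(0.0408)]
123.77642046882282
124.08821855168334
39.951928305311675
36.27748905333603
```

Call:
apply_moves(
  commands=[0.4,-1,0,0,0,0.8,-2,0,0,0,1.2,-3,0,0,0,1.6,-4,0,0,0,2.1,-5,0,0,0,2.5,-6,0,0,0,2.5,-6,0,0,0,2.5,-6,0,0,0,2.5,-6,0,0,0],
)

```text
clock: 2.3
tool_pos: [0.5967, -0.1894, 0.2478]
orientation: [0.362, 0.932, -0.001, 0.001]
ft_force: [0.3, 1.4, -0.5]
grip_width: 0.0001
```

```bash
python3 - <<'E'
from h import *
snap("wrist","w2");s=robot.sense();print(s["clock"],s["tool_pos"].round(3),s["orientation"].round(3),s["q"].round(2))
E
```

```text
2.35 [ 0.597 -0.188  0.248] [ 0.361  0.933 -0.001  0.001] [-0.3   0.4   0.66  1.75 -0.28  1.08  1.29]
```

View pics/w2.png

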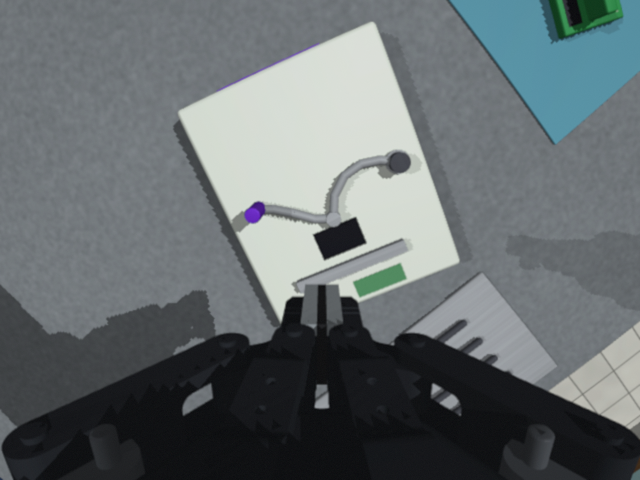

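The wrist view shows the whole reader: deck corners at (373,22), (179,112) and (459,262), the window at about (340,238), the hinge at (398,161) and the knob top at (254,214).

```bash
cat >> h.py <<'E'
def fit(P,Q): # 2D rigid, P reader -> Q world
    P=np.array(P,float);Q=np.array(Q,float);a=P-P.mean(0);b=Q-Q.mean(0)
    t=np.arctan2((a[:,0]*b[:,1]-a[:,1]*b[:,0]).sum(),(a*b).sum())
    R=np.array([[np.cos(t),-np.sin(t)],[np.sin(t),np.cos(t)]]);o=Q.mean(0)-R@P.mean(0)
    return t,o,R,Q-(P@R.T+o)
E
python3 - <<'E'
from h import *
m,i=load("w2")
g=cv2.inRange(cv2.cvtColor(i,cv2.COLOR_RGB2GRAY),0,60)
n,l,st,ce=cv2.connectedComponentsWithStats(g[:, :])
j=l[238,340];print(st[j],ce[j]); 
box=cv2.boxPoints(cv2.minAreaRect(np.argwhere(l==j)[:,::-1].astype(np.float32)));print(box)
w=cast(m,[ce[j]],.03)[0];print("window",w, cast(m,box,.03).round(3).tolist())
c=cast(m,[(373,22),(179,112),(459,262)],.03)[:,:2];h=cast(m,[(399,160)],.047)[0,:2]
t,o,R,e=fit([(-.165,.1),(-.165,-.09),(.07,.1),(0,0)],np.vstack([c,w[:2]]))
print(np.degrees(t),o,"res",e.round(4).tolist())
print("hinge pred",R@[-.046,.075]+o,h)
e2=cast(m,[(297,288),(409,243)],.039)[:,:2];print("edge in reader",((e2-o)@R).round(4).tolist())
k=cv2.inRange(cv2.cvtColor(i,cv2.COLOR_RGB2HSV),(122,110,60),(150,255,255));k[:190]=0;k[240:]=0
kc=cast(m,[(253.5,214.5)],.069)[0,:2];kr=(kc-o)@R;d=kr-[-.046,.075];print("knob",kc,kr,np.hypot(*d),np.degrees(np.arctan2(d[1],d[0])))
a0=np.arctan2(d[1],d[0])
for q in(0,.15,.3,.45,.6):
    p=np.array([-.046,.075])+.132*np.array([np.cos(a0-q),np.sin(a0-q)]);print(q,(R@p+o).round(4))
E
```

```text
[ 314  218   51   41 1176] [339.41496599 238.18282313]
[[313.52072 234.44968]
 [354.70413 217.28992]
 [364.99997 241.99997]
 [323.81656 259.15973]]
window [ 0.62734979 -0.19400422  0.03      ] [[0.608, -0.21, 0.03], [0.622, -0.17, 0.03], [0.647, -0.179, 0.03], [0.633, -0.219, 0.03]]
-19.41078275055049 [ 0.62784839 -0.19433072] res [[0.0007, -0.0025], [0.003, 0.0026], [-0.0032, -0.0004], [-0.0005, 0.0003]]
hinge pred [ 0.60938843 -0.10830613] [ 0.60615116 -0.10759998]
edge in reader [[0.0269, -0.0555], [0.0266, 0.0585]]
knob [ 0.55535557 -0.22746545] [-0.05736039 -0.05534352] 0.13083765134102218 -94.9811589814166
0 [ 0.5549 -0.2285]
0.15 [ 0.5375 -0.219 ]
0.3 [ 0.5218 -0.207 ]
0.45 [ 0.508  -0.1928]
0.6 [ 0.4965 -0.1767]
```

Call:
apply_moves(
  commands=[-0.37,-1.24,-1,0,0,-0.37,-1.24,-2,0,0,-0.37,-1.24,-3,0,0,-0.37,-1.24,-3.66,0,0,-0.37,-1.24,-3.66,0,0,-0.37,-1.24,-3.66,0,0,-0.37,-1.24,-3.66,0,0],
)

```text
clock: 3.05
tool_pos: [0.5797, -0.25, 0.0674]
orientation: [0.36, 0.933, -0.0, 0.002]
ft_force: [0.5, 0.6, 0.6]
grip_width: 0.0001
```

Call:
apply_moves(
  commands=[-0.23,0.19,-0.04,0,0,-0.4,0.28,-0.04,0,0,-0.57,0.38,-0.04,0,0,-0.73,0.5,-0.04,0,0,-0.89,0.62,-0.04,0,0,-1.03,0.76,-0.04,0,0,-1.17,0.9,-0.04,0,0,-1.33,1.12,-0.04,0,0,-1.33,1.12,-0.04,0,0,-1.33,1.12,-0.04,0,0],
)

```text
clock: 4.05
tool_pos: [0.5133, -0.1935, 0.0655]
orientation: [0.36, 0.933, -0.0, 0.002]
ft_force: [0.6, 0.1, -0.4]
grip_width: 0.0
```

```bash
python3 - <<'E'
from h import *
m,i=snap("side","s3")
k=cv2.inRange(cv2.cvtColor(i,cv2.COLOR_RGB2HSV),(122,110,60),(150,255,255))
n,l,st,ce=cv2.connectedComponentsWithStats(k)
for j in range(1,n):
    if st[j,4]>15: print(st[j],ce[j].round(1),cast(m,[ce[j]],.055).round(3))
print(proj(m,[(.555,-.2275,.055),(.4955,-.175,.055)]))
E
```

```text
[292 223  15  19  87] [299.  231.9] [[0.458 0.054 0.055]]
[ 221  271   51   46 1143] [245.5 292.8] [[ 0.356 -0.099  0.055]]
[321 317   4   7  22] [322.6 319.8] [[ 0.496 -0.164  0.055]]
[[358.25298582 349.05261022]
 [322.43789689 324.83723862]]
```

Call:
apply_moves(
  commands=[0,0,1,0,0,0,0.3,2,1,0.2,-0.1,1,2.2,2,0.5,-0.2,2,2.2,3,0.5,-0.3,3,2.2,4,0.5,-0.5,4,2.2,5,0.5,-0.6,5,2.2,6,0.5,-0.76,6,2,7,0.5,-0.76,6,2,8,0.5,-0.76,6,2,9,0.5,-0.76,6,2,9.65,0.5,-0.76,6,2,9.65,0.5],
)

```text
clock: 5.3
tool_pos: [0.4759, 0.1059, 0.1655]
orientation: [-0.301, 0.954, 0.001, 0.002]
ft_force: [0.1, -0.6, 0.2]
grip_width: 0.0425
```

```bash
python3 - <<'E'
from h import *
snap("wrist","w4");s=robot.sense();print(s["clock"],s["tool_pos"].round(4),s["orientation"].round(3),s["q"].round(2))
snap("side","s4")
E
```

```text
5.35 [0.4758 0.1058 0.1655] [-0.299  0.954  0.001  0.002] [-0.62  0.22  0.31  2.12 -0.1   0.81  1.93]
```

View pics/w4.png

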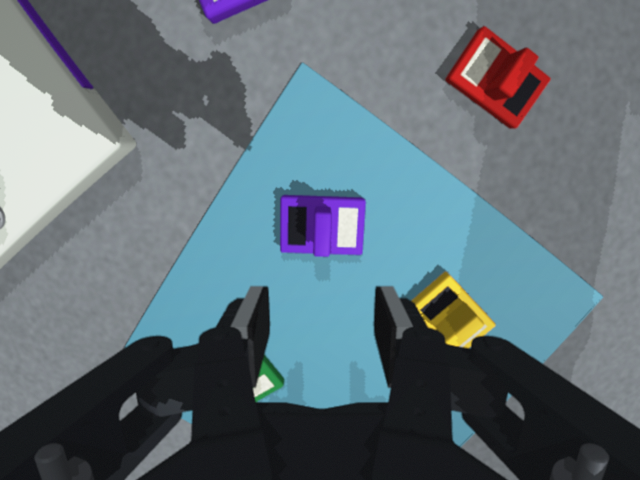

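The cassette is centred at about (323,226), with slab corners near (281,195), (365,198), (363,254) and (281,251); the fin is nearly vertical in the picture, so the jaws are aligned across it.

```bash
python3 - <<'E'
from h import *
m,i=load("w4")
p=cast(m,[(281,195),(365,198),(363,254),(281,251)],.015);c=p.mean(0)
print(p.round(4).tolist(),c,[np.linalg.norm(p[a]-p[a-1]).round(4) for a in range(4)])
print([np.degrees(np.arctan2(*(p[b]-p[a])[[1,0]])).round(1) for a,b in((1,0),(2,3),(0,3),(1,2))])
h=cv2.cvtColor(i,cv2.COLOR_RGB2HSV)
f=cast(m,[(314,207),(330,207),(330,256),(314,256)],.041);print("fin",f.round(4).tolist(),f.mean(0))
w,j=load("w1");print("yellow",cast(w,[(420,130)],.015),"green",cast(w,[(430,303)],.015))
s=robot.sense();x,y=s["orientation"][:2];print("jaw",np.degrees(np.arctan2(2*y*y-1,2*x*y)))
E
```

```text
[[0.4729, 0.0662, 0.015], [0.439, 0.1185, 0.015], [0.4748, 0.1432, 0.015], [0.5091, 0.0901, 0.015]] [0.47394669 0.1044973  0.015     ] [np.float64(0.0433), np.float64(0.0623), np.float64(0.0435), np.float64(0.0632)]
[np.float64(-57.0), np.float64(-57.1), np.float64(33.4), np.float64(34.7)]
fin [[0.4622, 0.0891, 0.041], [0.456, 0.098, 0.041], [0.4843, 0.1181, 0.041], [0.4907, 0.1089, 0.041]] [0.47328453 0.10352449 0.041     ]
yellow [[0.47501112 0.23673869 0.015     ]] green [[0.61936851 0.13696639 0.015     ]]
jaw 124.77081104223551
```

Call:
apply_moves(
  commands=[-0.04,-0.03,-0.8,-0.2,0.5,-0.04,-0.03,-1.6,-0.2,0.5,-0.04,-0.03,-2.2,-0.2,0.5,-0.04,-0.03,-2.59,-0.2,0.5,-0.04,-0.03,-2.59,-0.2,0.5,-0.04,-0.03,-2.59,-0.2,0.5,-0.04,-0.03,-2.59,-0.2,0,-0.04,-0.03,-2.59,-0.2,0,-0.04,-0.03,-2.59,-0.2,0,-0.04,-0.03,-2.59,-0.2,0,-0.04,-0.03,-2.59,-0.2,0],
  newtons=30,
)

```text
clock: 6.5
tool_pos: [0.4745, 0.1045, 0.0372]
orientation: [-0.285, 0.958, 0.001, 0.003]
ft_force: [-2.2, -0.5, 9.5]
grip_width: 0.0115
```

Call:
apply_moves(
  commands=[0,0,0.8,0,0,0,0,1.6,0,0,0.4,-0.7,2.3,-0.8,0,0.8,-1.5,2.3,-1.6,0,1.2,-2.3,2.3,-2.4,0,1.6,-3.1,2.3,-3.2,0,2,-3.9,2.3,-4,0,2.4,-4.7,2.3,-5,0,2.8,-5.4,2.3,-6,0,3,-5.95,2.3,-6.56,0,3,-5.95,2.3,-6.56,0,3,-5.95,2.3,-6.56,0],
)

```text
clock: 7.7
tool_pos: [0.6244, -0.1934, 0.1525]
orientation: [0.168, 0.986, -0.0, 0.003]
ft_force: [-0.7, 0.4, -0.1]
grip_width: 0.0111
```

```bash
python3 - <<'E'
from h import *
s=robot.sense();print(s["clock"],s["tool_pos"].round(4),s["orientation"].round(3),s["ft_force"].round(1),s["grip_width"])
x,y=s["orientation"][:2];print("jaw",np.degrees(np.arctan2(2*y*y-1,2*x*y)))
m,i=snap("wrist","w5");snap("side","s5");snap("scene","c5")
E
```

```text
7.7 [ 0.6244 -0.1934  0.1525] [ 0.168  0.986 -0.     0.003] [-0.7  0.4 -0.1] 0.011123433014487018
jaw 70.6380424316948
```

View pics/w5.png

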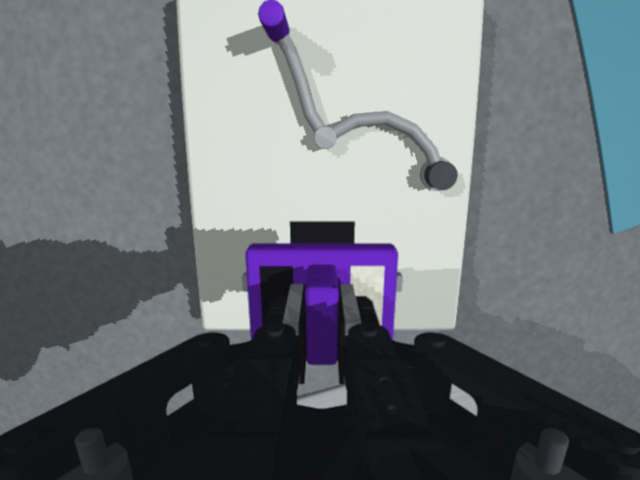

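The arm stays open (knob at (272,15)), and the cassette is held squarely in the jaws, its rear edge running from (248,245) to (396,245), with the window behind it at (322,232).

```bash
python3 - <<'E'
from h import *
m,i=load("w5")
t=np.radians(-19.41);R=np.array([[np.cos(t),-np.sin(t)],[np.sin(t),np.cos(t)]]);o=np.array([.6276,-.1941])
f=lambda px,z:((cast(m,px,z)[:,:2]-o)@R).round(4).tolist()
print("rear edge",f([(247,245),(397,245)],.130))
print("window rear corners",f([(291,222),(354,222)],.03),"hinge",f([(441,174)],.045),"knob",f([(270,12)],.069))
E
```

```text
rear edge [[-0.0262, -0.031], [-0.0262, 0.0309]]
window rear corners [[-0.0135, -0.0209], [-0.0135, 0.0218]] hinge [[-0.0476, 0.074]] knob [[-0.1321, -0.0266]]
```

Call:
apply_moves(
  commands=[0.03,-0.01,-0.6,0,0,0.03,-0.01,-1.2,0,0,0.03,-0.01,-1.5,0,0,0.03,-0.01,-1.65,0,0,0.03,-0.01,-1.76,0,0,0.03,-0.01,-1.76,0,0,0.03,-0.01,-1.76,0,0],
)

```text
clock: 8.55
tool_pos: [0.6264, -0.1923, 0.0654]
orientation: [0.167, 0.986, 0.0, 0.004]
ft_force: [0.5, 0.4, -0.9]
grip_width: 0.0111
```

Call:
apply_moves(
  commands=[0,0,-0.03,0,0,0,0,-0.05,0,0,0,0,-0.05,0,0],
)

```text
clock: 8.85
tool_pos: [0.6268, -0.1923, 0.0643]
orientation: [0.167, 0.986, 0.0, 0.004]
ft_force: [-5.2, 3.3, 16.8]
grip_width: 0.0116
```

Call:
apply_moves(
  commands=[0,0,0,0,0.4,0,0,0,0,0.4,0,0,0,0,0.4,0,0,0.3,0,0.4,0,0,1,0,0.4,-0.5,0.2,2,0,0.4,-1,0.5,2.6,0,0,-1,0.5,2.6,0,0,-1,0.5,2.6,0,0],
)

```text
clock: 9.75
tool_pos: [0.5772, -0.1669, 0.196]
orientation: [0.167, 0.986, 0.001, 0.006]
ft_force: [0.0, -0.2, 0.2]
grip_width: -0.0002
```

```bash
python3 - <<'E'
from h import *
s=robot.sense();print(s["clock"],s["tool_pos"].round(4),s["orientation"].round(3),s["ft_force"].round(1),s["grip_width"])
snap("wrist","w6")
E
```

```text
9.75 [ 0.5772 -0.1669  0.196 ] [0.167 0.986 0.001 0.006] [ 0.  -0.2  0.2] -0.0001838665829125223
```

View pics/w6.png

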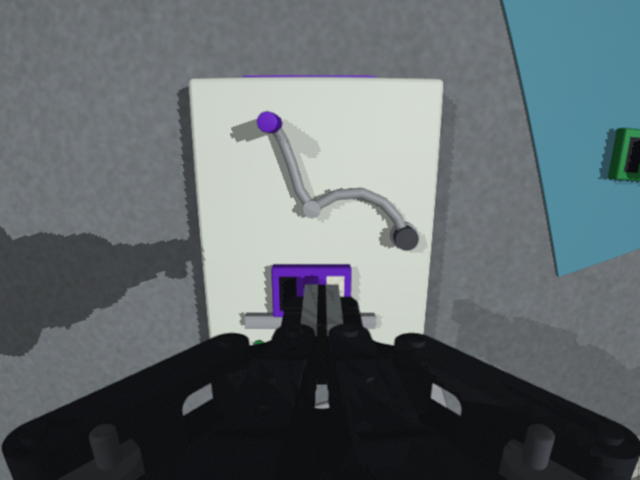

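The view shows the arm still open with the knob at (268,122), and the cassette over the window with its rear edge from (272,266) to (351,265), parallel to the steel edge at row 321.

```bash
python3 - <<'E'
from h import *
m,i=load("w6")
t=np.radians(-19.41);R=np.array([[np.cos(t),-np.sin(t)],[np.sin(t),np.cos(t)]]);o=np.array([.6276,-.1941])
f=lambda px,z:((cast(m,px,z)[:,:2]-o)@R).round(4).tolist()
print("rear edge",f([(272,266),(351,265)],.042),"knob",f([(269,122)],.069),cast(m,[(269,122)],.069))
E
```

```text
rear edge [[-0.0234, -0.0293], [-0.0244, 0.033]] knob [[-0.1315, -0.0248]] [[ 0.49532467 -0.17373562  0.069     ]]
```

Call:
apply_moves(
  commands=[-0.7,0.1,0,-1,0,-1.4,0.2,0,-2,0,-2.08,0.26,0,-2.9,0,-2.08,0.26,-0.2,-2.9,0,-2.08,0.26,-1,-2.9,0,-2.08,0.26,-1.8,-2.9,0,-2.08,0.26,-2.62,-2.9,0,-2.08,0.26,-2.62,-2.9,0,-2.08,0.26,-2.62,-2.9,0],
)

```text
clock: 10.7
tool_pos: [0.4728, -0.155, 0.0636]
orientation: [0.362, 0.932, -0.001, 0.004]
ft_force: [0.1, -0.6, 0.6]
grip_width: 0.0002
```

Call:
apply_moves(
  commands=[0.21,-0.19,0.03,0,0,0.29,-0.3,0.03,0,0,0.37,-0.4,0.03,0,0,0.44,-0.51,0.03,0,0,0.53,-0.61,0.03,0,0,0.62,-0.71,0.03,0,0,0.71,-0.8,0.03,0,0,0.82,-0.88,0.03,0,0,0.92,-0.95,0.03,0,0,0.92,-0.95,0.03,0,0,0.92,-0.95,0.03,0,0],
)

```text
clock: 11.8
tool_pos: [0.5187, -0.2025, 0.065]
orientation: [0.362, 0.932, -0.001, 0.004]
ft_force: [-0.4, -0.3, 0.6]
grip_width: -0.0002
```

Call:
apply_moves(
  commands=[-0.4,0.4,0,0,0,-0.4,0.4,1,0,0,-0.4,0.4,2,0,0,0.4,0.4,2.8,1,0,1.2,0.4,2.8,2,0,1.2,0.4,2.8,2.9,0,1.2,0.4,2.8,2.9,0,1.2,0.4,2.8,2.9,0],
)

```text
clock: 12.6
tool_pos: [0.5776, -0.1827, 0.2046]
orientation: [0.17, 0.986, -0.0, 0.003]
ft_force: [-0.1, -0.0, 0.3]
grip_width: 0.0002
```

```bash
python3 - <<'E'
from h import *
s=robot.sense();print(s["clock"],s["tool_pos"].round(4),s["ft_force"].round(1))
snap("wrist","w7");snap("side","s7")
E
```

```text
12.6 [ 0.5776 -0.1827  0.2046] [-0.1 -0.   0.3]
```

View pics/w7.png

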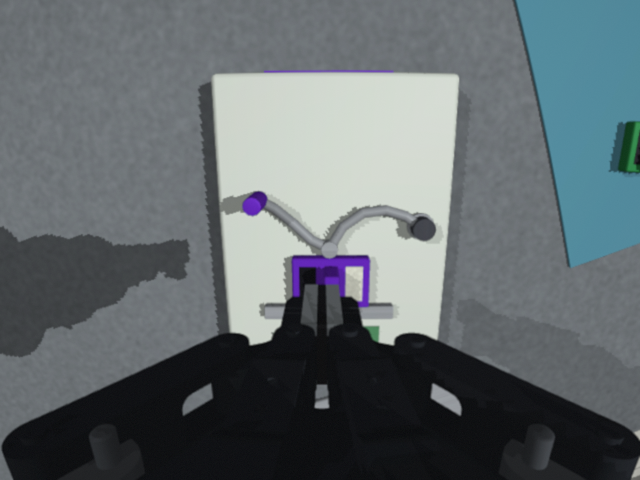

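The arm has sprung onto the cassette, its nose at (330,249) on the rear side. The knob is at (253,204), and the rear edge runs from (293,257) to (369,257).

```bash
python3 - <<'E'
from h import *
m,i=load("w7")
t=np.radians(-19.41);R=np.array([[np.cos(t),-np.sin(t)],[np.sin(t),np.cos(t)]]);o=np.array([.6276,-.1941])
f=lambda px,z:((cast(m,px,z)[:,:2]-o)@R).round(4)
print("rear edge",f([(293,257),(369,257)],.042).tolist())
k=f([(253,205)],.069)[0];d=k-[-.046,.075];print("knob",k,"angle",np.radians(-95)-np.arctan2(d[1],d[0]))
print("deck corners",f([(213,75),(459,75)],.03).tolist(),"edge face",f([(262,305),(396,305)],.039).tolist())
robot.hand_in()
E
```

```text
rear edge [[-0.0232, -0.0288], [-0.0231, 0.0326]]
knob [-0.0706 -0.0541] angle 0.10102622974889197
deck corners [[-0.1636, -0.0874], [-0.1637, 0.0988]] edge face [[0.0205, -0.0564], [0.0208, 0.0575]]
the job is handed in; nothing more can be done
```

The purple cassette is in the reader with the arm sprung shut against it, and I handed the job in at about 12.6 s; the hand-in gave no verdict.

I pushed the arm open by its knob and it stayed open. I then took the smaller purple cassette from the mat by its fin, laid it over the window and let go, and pushed the knob back so that the arm sprang onto it.

- **Cassette position:** the last wrist picture puts it about 1 mm short of flush with the edge (x ≈ -1 mm, y ≈ +2 mm in the reader's frame) and parallel to it.
- **Arm:** shut at about 0.10 rad.
- **Robot:** standing clear, with no measurable contact force.
- **Bystanders:** I kept clear of the other cassettes and the jar, but did not measure their positions at the end.
- **Disagreement:** the same picture put the edge's face at 20.5 to 20.8 mm instead of 22 mm, which is within the camera's 2 mm accuracy.

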